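# Load a brass fitting into the test fixture, lower the lid, bolt it and start

## Task

Stand the brass fitting upright in the round steel seat of the test fixture, reaching in under the half-open lid, and let go of it. Then lower the lid all the way down without letting it drop or slam, slide the bolt fully home to lock it, and last throw the start lever fully over towards the lid. Leave the thermostat, the rocker switch and the boiler coil where they are.

Things in the scene. Friction and masses are not known exactly. Their poses are not given: they have to be found in the camera images.
- fitting: The brass fitting, loose, about 35 g: hexagon foot, threaded round top, 24 mm tall, 19 mm across (acts as an upright cylinder), standing on the bench to the robot's left near a thermostat and a rocker switch. Between it and the fixture, before the robot, stands a fixed jig up to about 0.33 m high: carry it over at 0.4 m. Origin: centre of its underside; z up along its axis.
- thermostat: Bystander: small black thermostat with two blades on top, about 18 x 26 x 18 mm, loose. Origin: centre of its underside. Must not be moved.
- rocker: Bystander: rocker switch, 16 x 34 x 28 mm, loose. Origin: centre of its underside. Must not be moved.
- coil: Bystander: copper-wound boiler coil standing on end on the bench, left of and behind the fixture, 64 x 61 mm, 105 mm tall, loose. Origin: centre of its underside. Must not be moved or knocked over.
- seat (a point): Centre of the seat floor, 10 mm behind the fixture's origin, 50 mm above the bench: a round steel pedestal 44 mm across with a rim 3 mm high, 28 mm across inside, 36 mm outside. The fitting stands in it upright. Axes are the fixture's.
- lid_hinge (a point): Middle of the lid's hinge axis, 84 mm above the bench, 85 mm behind the seat (fixture x), axis along fixture y. Axes are the fixture's.
- lid (a joint): Lid angle, rad: 0 = closed, grows as it opens, stop at 1.15. Metal frame, clear window, 8 mm thick, 208 mm wide, 175 mm from hinge to edge, 0.4 kg. Starts at 1.0 to 1.15 and so hangs over the seat: only a tool leaning back to the front by some 35 deg fits in. Hinge friction holds it only above about 45 deg; lower it falls unless held. Closed, it clears the fitting by 2 mm.
- lid_tab (a point): Point on the lid's black grip tab, which stands out in the lid's plane from the middle of the free edge: 14 mm wide along fixture y (pinch it across this), 16 mm thick, 174 to 230 mm from the hinge. The point is 208 mm from the hinge axis and 4 mm above it when closed (88 mm above the bench). Axes turn with the lid, x towards the hinge.
- bolt (a joint): Slide bolt, m: 0 = open, 0.025 = fully home through the lid's staple; slides along fixture +y (left as seen from the robot). Friction 1.5 N; starts at 0 to 0.004. It works whether or not the lid is down.
- bolt_knob (a point): Centre of the bolt's black ball knob, 18 mm across, 88 mm above the bench, on a 10 mm post, on the right of the ledge before the lid: fixture x -112 mm, y -98 mm (open) to -73 mm (home), 32 mm before the closed lid's edge. The guide blocks beside it are 64 mm above the bench.
- start_lever (a joint): Start lever, rad: 0 = leaning 0.45 rad from upright to the front (robot side), 0.9 = thrown fully over, leaning as far towards the lid. Starts at 0 to 0.1; needs about 1 N at the ball; stays where it is left.
- lever_ball (a point): Centre of the lever's black ball, 18 mm across, 50 mm from its pivot, which is at fixture x -118, y 85 mm, 50 mm above the bench, axis along fixture y. Thrown over, the ball is 16 mm before the closed lid's edge. Axes turn with the lever.
- fixture: The test fixture, fixed to the bench to the robot's right: grey block 236 x 236 mm, top 38 mm above the bench. Origin on the bench; axes: x level from its front (robot side) to the hinge, y level to the left, z up. It spans x -128 to 108 mm, y +-118 mm. Two side cheeks at y +-98 mm (12 mm thick) reach 80 mm up; no front wall.

How it is judged (in metres and radians):
On the way, in this order (a step that is already met when the one before it is completed fails the run):
1. the fitting stands upright in the seat and is released (horizontal distance between fitting and seat below 0.008 m and z of fitting in the frame of seat between -0.003 and 0.003 m and angle between fitting's own z axis and vertical below 0.12 rad and contact force between the fingers and fitting below 0.1 N), for 0.2 s.
2. the lid is fully down over the seated fitting (value of joint lid below 0.03 rad and horizontal distance between fitting and seat below 0.008 m and z of fitting in the frame of seat between -0.003 and 0.003 m and angle between fitting's own z axis and vertical below 0.12 rad), for 0.2 s.
3. the bolt is home with the lid down (value of joint bolt above 0.021 m and value of joint lid below 0.03 rad), for 0.2 s.
4. the start lever is thrown over (all of step 3 and value of joint start_lever above 0.75 rad), for 0.2 s.
At the end, for the whole second after the job is handed in: The fitting stands in the seat (within 8 mm of its centre, on its floor within 3 mm, upright within 7 deg), at rest; the lid is down (under 0.03 rad), the bolt is home (over 21 of 25 mm) and the start lever is over (beyond 0.75 of 0.9 rad) (all of step 4 and horizontal distance between fitting and seat below 0.008 m and z of fitting in the frame of seat between -0.003 and 0.003 m and angle between fitting's own z axis and vertical below 0.12 rad and linear speed of fitting below 0.02 m/s); the robot touches nothing.
It fails at once if the lid drops or slams (closing faster than 1.8 rad/s, 0.37 m/s at the tab) (velocity of joint lid below -1.8 rad/s).
It fails at once if the thermostat is moved more than 30 mm (distance of thermostat from where it was at the start of the episode above 0.03 m).
It fails at once if the rocker switch is moved more than 30 mm (distance of rocker from where it was at the start of the episode above 0.03 m).
It fails at once if the boiler coil is moved more than 30 mm (distance of coil from where it was at the start of the episode above 0.03 m).
It also fails if it takes over 72 s, if anything falls off the work surface, if the arm or the gripper's body presses on something with over 40 N, if the wrist force passes 120 N, or if a joint passes its speed limit or range.

## Robot

A 6-joint arm with a two-finger parallel gripper is mounted at the origin on a cart in front of the work surface, level with it; the furniture and walls round the work are solid. World frame = base frame: x ahead of the robot, y to its left, z up, the work surface at z = 0. Lengths are in m, angles in degrees, forces in N, time in s.
With the tool pointing down it reaches from about 0.375 to 0.975 m from the base axis. Payload 3.8 kg.
Tool frame: the origin (TCP) lies on the centre line of the jaws, within the pads' length; the fingertips stand 8 mm ahead of it and the grasp point (between the pads) lies 11 mm behind it; z points along the fingers, y is the line along which they close (so a half turn about z gives the same grasp; the last joint's range is limited). The gripper opens to 88 mm and grips with 3 to 60 N. Pads are 18 mm wide; open, the fingers measure 123 mm over their backs; the gripper's body (75 mm by 187 mm) begins 45 mm behind the grasp point.
Start: joints at [61.14, 15.12, 91.902, -0, 72.978, -2.114], TCP at [0.304, 0.603, 0.247] pointing down, gripper open.
Joint ranges: [-150.88, 150.88], [-54.13, 125.18], [17.81, 147.31], [-75.09, 255.09], [0, 152.58], [-146.25, 146.25]. Speed limits (degrees/s): [147.25, 147.25, 180, 180, 180, 180].

## Interface

Orientations are given as a 3x3 rotation matrix whose columns are the frame's x, y, z axes.
In Python, from bench import arm gives the robot as it stands.
- The arm moves only by the shell command python3 nudge.py 'ROWS' [FORCE]. ROWS is a JSON list of rows, 1 to 10 of them, each of 7 numbers: the opening from 0.0 (shut) to 1.0 (fully open), then dx, dy, dz in m, then a rotation vector rx, ry, rz in degrees; each row is the pose to reach, as a shift and turn from the pose commanded when the command began, along the tool's axes at that moment; what a row does not reach only later rows make up. A row lasts 1/12 s, in which the tool goes at most 0.0417 m and 7.16 degrees, less where a joint would pass 70% of its speed; a pose out of reach is approached as far as the arm can. The fingers move at their own pace and stop on an object; FORCE is the grip in N (left out, the last holds). Time passes only in rows, so rows that do not move let the fingers close. It prints the time, the measured TCP pose, the force, the opening and the grip force at its end.
- arm.read_state(): the state, without advancing time (a new reading comes with each control period).
- arm.read_camera(name): name is "scene" or "top" or "wrist"; returns a dict with "color" (384x512x3 uint8, blue, green, red), "fovy" (degrees; the focal length in pixels is half the picture's height over the tangent of half this angle, whatever the lens; pixels are square), "cx", "cy" (the principal point, pixels), "R" (3x3) and "t" (3): a world point X has camera coordinates R X + t. Camera axes: x right, y down, z forward; pixel columns grow to the right and rows downward; lengths in m; the calibration is good to about 2 mm. A picture is of the moment at which its call begins. There is no depth.
- arm.hand_in(): hands the job in; it is judged then, once.
The state is a dict: "clock": time; "q": joint angles; "joint_vel": joint speeds; "joint_torque": joint torques, N m; "tool_pos": TCP position; "tool_rot": TCP orientation; "ft_force": force on the tool from outside, world axes, zero at the start; "ft_torque": the same for the moment, N m; "gripper_width": opening from 0.0 (shut) to 1.0 (fully open); "grip_force": force on a finger pad.
Only numpy, scipy, OpenCV 4.12 (cv2) and the standard library are available. Lean on these libraries where they do the work, as an engineer would, in place of code of your own. Each camera call takes 0.05 s, during which the arm holds its last target. There are 200 camera calls.

## Working session

There is one attempt and no reset: what is moved stays moved. The work goes in short steps, Python scripts to look and compute and a shell command to move; the robot and the scene stay as the last step left them, time stands still between calls to the robot, and variables do not carry over. Pictures are saved under pics/ and viewed, at most 10 in all, crops included, and the job is handed in when it is done.

```bash
ls; mkdir -p pics; python3 - <<'E'
from bench import arm
import cv2
for n in ["scene","top","wrist"]:
    c=arm.read_camera(n); cv2.imwrite(f"pics/{n}0.png",c["color"]); print(n,c["fovy"],c["cx"],c["cy"],c["R"],c["t"])
s=arm.read_state(); print(s)
E
```

```text
bench.py
nudge.py
pics
scene 47.04485391198488 252.02719970682205 189.04597171933216 [[ 0.86993769  0.49303563  0.01114842]
 [ 0.3928488  -0.6791429  -0.62002802]
 [-0.29812454  0.54376538 -0.78450046]] [-0.46482363 -0.12696645  1.83754045]
top 50.20594297764647 254.35732138037085 187.47118208418087 [[-0.01086112 -0.99985872 -0.01282886]
 [-0.99061859  0.01250677 -0.1360823 ]
 [ 0.13622352  0.0112305  -0.99061447]] [0.03374389 0.51741157 1.18579759]
wrist 58.606859660624416 260.3526344792064 195.48755317911832 [[ 0.45011318  0.89296758 -0.00265089]
 [ 0.85058257 -0.42784085  0.30571473]
 [ 0.27185918 -0.13986103 -0.95211947]] [-0.67324731 -0.04229235  0.3904427 ]
{'clock': 0.15, 'q': array([ 6.11392095e+01,  1.51581436e+01,  9.19636353e+01, -2.37012947e-04,
        7.29779205e+01, -2.11422261e+00]), 'joint_vel': array([ 0.02764054, -0.22270205, -0.23509962,  0.00728336,  0.04793007,
        0.0158924 ]), 'joint_torque': array([ 1.22350979e-03, -5.02847242e+01, -3.57468617e+01,  7.29885511e-02,
        2.49249791e-02, -1.17308718e-04]), 'tool_pos': array([0.30352047, 0.60230072, 0.2456836 ]), 'tool_rot': array([[-8.93006425e-01,  4.50043138e-01, -8.36443754e-04],
       [ 4.50043911e-01,  8.93005123e-01, -1.52586375e-03],
       [ 6.02440472e-05, -1.73904255e-03, -9.99998486e-01]]), 'ft_force': array([ 0.6270728 , -0.04799917,  0.85329587]), 'ft_torque': array([ 0.01240476, -0.0170648 , -0.04396592]), 'grip_force': 0.0, 'gripper_width': 1.0048493043861202}
```
View: combine? Each view within 800x600. I can combine pictures into one 800x600 montage... Let me view individually: top & wrist.

View pics/top0.png

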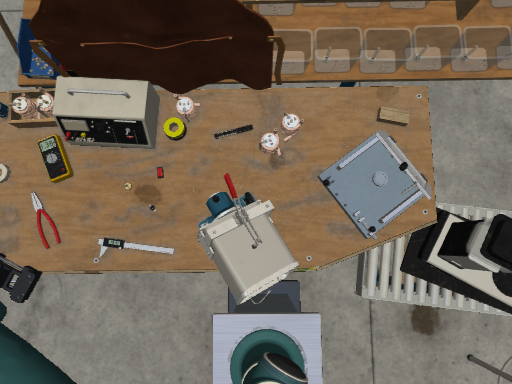

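View pics/wrist0.png

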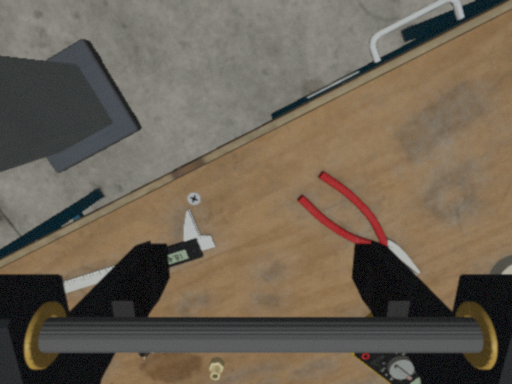

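View pics/scene0.png

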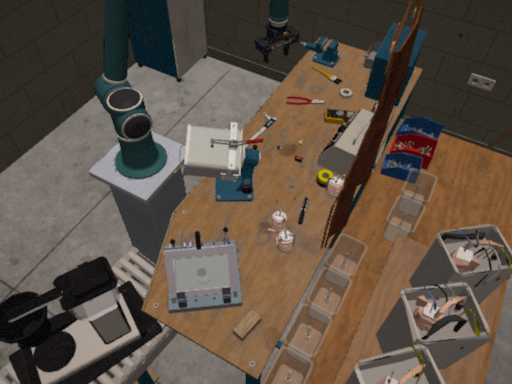

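```bash
python3 - <<'E'
import cv2,numpy as np
t=cv2.imread("pics/top0.png");s=cv2.imread("pics/scene0.png")
f=lambda im,x,y,w,h,k:cv2.resize(im[y:y+h,x:x+w],None,fx=k,fy=k,interpolation=cv2.INTER_CUBIC)
a=f(t,310,120,130,125,3.07)[:380,:399]; b=f(s,150,220,110,105,3.63)[:380,:399]
c=f(t,110,160,66,54,4)[:216,:264]; d=f(s,260,130,66,54,4)[:216,:264]
m=np.zeros((600,800,3),np.uint8)
for im,x,y in((a,0,0),(b,400,0),(c,0,384),(d,270,384)): m[y:y+im.shape[0],x:x+im.shape[1]]=im
cv2.imwrite("pics/m1.png",m)
E
```

View pics/m1.png

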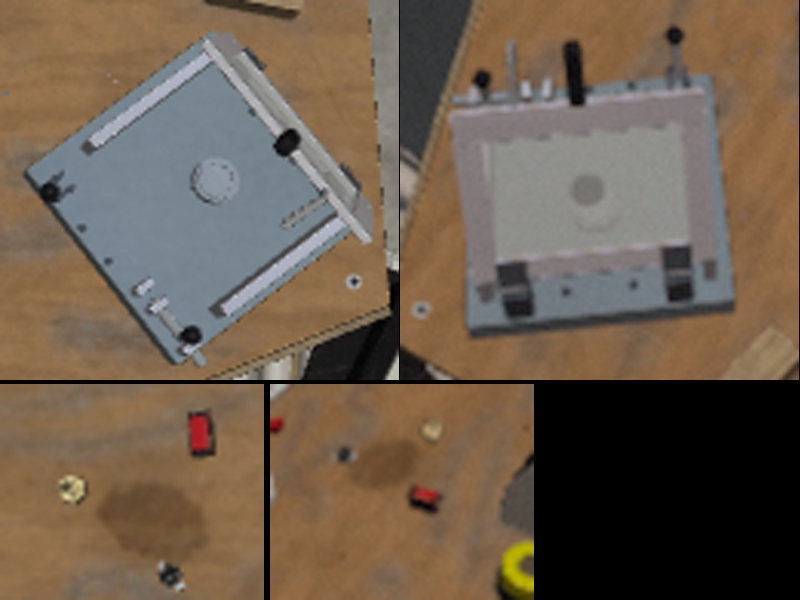

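```bash
cat > h.py <<'E'
import numpy as np, json, cv2
from scipy.optimize import least_squares
from scipy.spatial.transform import Rotation as Ro
def K(c):
    f=192/np.tan(np.radians(c["fovy"])/2); return f
def proj(c,X):
    p=np.array(c["R"])@np.array(X)+np.array(c["t"]); return np.array([c["cx"],c["cy"]])+K(c)*p[:2]/p[2]
def onplane(c,uv,z):
    d=np.array([(uv[0]-c["cx"])/K(c),(uv[1]-c["cy"])/K(c),1]); R=np.array(c["R"]); o=-R.T@np.array(c["t"]); d=R.T@d
    return o+d*(z-o[2])/d[2]
def fx(p,X): # p=x,y,yaw(rad)
    c,s=np.cos(p[2]),np.sin(p[2]); return np.array([p[0]+c*X[0]-s*X[1],p[1]+s*X[0]+c*X[1],X[2]])
def lid(a,r=.208,h=.004): # fixture coords of lid point
    return np.array([.075-r*np.cos(a)-h*np.sin(a)*-1*1 if 0 else .075-r*np.cos(a)+h*np.sin(a),0,.084+r*np.sin(a)+h*np.cos(a)])
E
python3 - <<'E'
from h import *
from bench import arm
C={n:arm.read_camera(n) for n in("top","scene")}
np.save("cams.npy",C,allow_pickle=True)
T,S=C["top"],C["scene"]
def ball(p): a=.45-p[5]; return [-.118-.05*np.sin(a),.085,.05+.05*np.cos(a)]
def res(p):
    f=lambda c,X,uv,w=1:(proj(c,fx(p,X))-uv)*w
    return np.concatenate([f(T,[-.112,-.098+p[4],.088],(372.2,228.8)),f(S,[-.112,-.098+p[4],.088],(172.6,241.5)),
     f(T,ball(p),(326.3,182.5)),f(S,ball(p),(225.8,229.6)),f(T,[.01*-1*-1,0,.053],(380,179)) if 0 else f(T,[-.01,0,.053],(380,179)),
     f(T,[-.128,.118,.038],(318.8,176.7)),f(T,[-.128,-.118,.038],(367,237.9)),
     f(T,lid(p[3],.23),(403.5,166.3)),[ (p[4]-.002)*300,(p[5]-.05)*10]])
for off in(-.9,):
    r=least_squares(res,[.45,-.35,off,1.07,.002,.05]); print(r.x,np.degrees(r.x[2]),r.cost); print(np.round(r.fun,1))
p=r.x; np.save("fix.npy",p)
print("seat",fx(p,[-.01,0,.05]),fx(p,[.01,0,.05]))
for n,a,b,z in(("fit",(128,186.25),(300.5,141.75),.024),("thermo",(152.5,207.75),(278.75,147.75),.015),("rock",(160.25,172.25),(366.2-100,0),.028)):
    print(n,onplane(T,a,z),onplane(S,b,z))
E
```

```text
[ 0.53508391 -0.33831472 -0.94761851  1.15254729  0.00304697  0.02432031] -54.29454140796853 18.157101508657792
[ 0.3 -1.1 -1.1  0.5 -0.3 -0.7 -1.6  0.  -3.7  2.3  0.2 -2.9  1.4  0.1
  0.4  0.5  0.3 -0.3]
seat [ 0.52924773 -0.33019444  0.05      ] [ 0.5409201 -0.346435   0.05     ]
fit [0.52791189 0.40963012 0.024     ] [0.54333861 0.40146185 0.024     ]
thermo [0.46266957 0.3362033  0.015     ] [0.47597778 0.3316691  0.015     ]
rock [0.56885701 0.31177469 0.028     ] [-0.13149724  1.34261894  0.028     ]
```

```bash
sed -i '/^def lid/,$d' h.py; cat >> h.py <<'E'
def lid(a,r=.208,h=.004): # fixture coords of lid point
    return np.array([.095-r*np.cos(a)+h*np.sin(a),0,.084+r*np.sin(a)+h*np.cos(a)])
def ball(l): a=.45-l; return [-.118-.05*np.sin(a),.085,.05+.05*np.cos(a)]
E
cat > fit.py <<'E'
from h import *
C=np.load("cams.npy",allow_pickle=True).item()
T,S=C["top"],C["scene"]
def res(p,full=0):
    f=lambda c,X,uv,w=1:(proj(c,fx(p,X))-uv)*w
    return np.concatenate([f(T,[-.112,-.098+p[4],.088],(372.2,228.8)),f(S,[-.112,-.098+p[4],.088],(172.6,241.5),.6),
     f(T,ball(p[5]),(326.3,182.5)),f(S,ball(p[5]),(225.8,229.6),.6),f(T,[.01,0,.053],(380,179)),
     f(T,[-.128,.118,.038],(318.8,176.7)),f(T,[-.128,-.118,.038],(367,237.9)),
     f(T,lid(p[3],.23),(403.5,166.3)),[ (p[4]-.002)*300,(p[5]-.05)*10]])
r=least_squares(res,[.45,-.35,-.9,1.07,.002,.05]); print(r.x,np.degrees(r.x[2]),r.cost); print(np.round(r.fun,1))
p=r.x; np.save("fix.npy",p)
print("seat",fx(p,[.01,0,.05]),onplane(T,(380,179),.053))
E
python3 fit.py
```

```text
[ 0.53267604 -0.33455208 -0.93701063  1.08983875  0.00271443  0.10776592] -53.68675426062049 4.819886899501708
[-0.4 -0.  -0.9 -0.2 -0.3 -0.1 -1.2 -0.3  0.3 -0.9 -1.1 -1.5  0.8  1.1
  0.2  0.3  0.2  0.6]
seat [ 0.53859804 -0.34261     0.05      ] [ 0.53581062 -0.3414505   0.053     ]
```

```bash
cat >> h.py <<'E'
def tool(az,tilt,sgn): # tilt deg leaning back; y horizontal; sgn=+1: tool x = horizontal-ish pointing?; 
    a,t=np.radians([az,tilt]); h=np.array([np.cos(a),np.sin(a),0]); z=h*np.sin(t)-np.array([0,0,np.cos(t)])
    y=sgn*np.array([-np.sin(a),np.cos(a),0]); return np.column_stack([np.cross(y,z),y,z])
def plan(P,R,P0=None,R0=None):
    if P0 is None:
        from bench import arm
        s=arm.read_state(); P0,R0=s["tool_pos"],s["tool_rot"]
    R0=np.array(R0); d=R0.T@(np.array(P)-P0); rv=np.degrees(Ro.from_matrix(R0.T@R).as_rotvec())
    print("plan",np.round(d,4),np.round(rv,2),"rows",round(max(np.linalg.norm(d)/.0417,np.linalg.norm(rv)/7.16),1)); return d,rv
E
python3 - <<'E'
from h import *
from bench import arm
c=arm.read_camera("wrist"); s=arm.read_state(); R=np.array(c["R"]); o=-R.T@c["t"]
print("cam in tool",s["tool_rot"].T@(o-s["tool_pos"]),"axis",s["tool_rot"].T@R[2])
print(onplane(c,(216,368),.024))
F=np.array([.532,.407,0])
for sg in(1,-1):
    plan(F+[0,0,.2],tool(37.5,35,sg)); print(tool(37.5,35,sg))
E
```

```text
cam in tool [ 0.0790016  -0.0004204  -0.13718494] axis [-3.05798507e-01 -9.28826534e-04  9.52095799e-01]
[0.52256825 0.42574093 0.024     ]
plan [-0.292  -0.0719  0.0463] [-19.63 -31.24 -62.14] rows 10.1
[[-0.64987701 -0.60876143  0.45504878]
 [-0.49866817  0.79335334  0.34917121]
 [-0.57357644  0.         -0.81915204]]
plan [-0.292  -0.0719  0.0463] [-35.21  22.13 111.57] rows 16.6
[[ 0.64987701  0.60876143  0.45504878]
 [ 0.49866817 -0.79335334  0.34917121]
 [ 0.57357644 -0.         -0.81915204]]
```

```bash
python3 - <<'E'
from h import *
F=np.array([.528,.412,.018]); R=tool(37.5,35,1)
plan(F-R[:,2]*.12,R); print(F-R[:,2]*.12)
E
```

```text
plan [-0.2562 -0.1311  0.13  ] [-19.63 -31.24 -62.14] rows 10.1
[0.47339415 0.37009945 0.11629825]
```

```bash
r='[0.7,-0.256,-0.131,0.13,-19.6,-31.2,-62.1]'
python3 nudge.py '[[0.7,-0.256,-0.131,0.13,-19.6,-31.2,-62.1],[0.7,-0.256,-0.131,0.13,-19.6,-31.2,-62.1],[0.7,-0.256,-0.131,0.13,-19.6,-31.2,-62.1],[0.7,-0.256,-0.131,0.13,-19.6,-31.2,-62.1],[0.7,-0.256,-0.131,0.13,-19.6,-31.2,-62.1],[0.7,-0.256,-0.131,0.13,-19.6,-31.2,-62.1],[0.7,-0.256,-0.131,0.13,-19.6,-31.2,-62.1],[0.7,-0.256,-0.131,0.13,-19.6,-31.2,-62.1],[0.7,-0.256,-0.131,0.13,-19.6,-31.2,-62.1],[0.7,-0.256,-0.131,0.13,-19.6,-31.2,-62.1]]' 15
python3 - <<'E'
from h import *
from bench import arm
F=np.array([.528,.412,.018]); R=tool(37.5,35,1)
plan(F-R[:,2]*.12,R); print(arm.read_state()["q"])
E
```

```text
clock: 1.13
tool_pos: [0.4725, 0.3683, 0.1147]
tool_rot: [[-0.7, -0.56, 0.443], [-0.461, 0.828, 0.319], [-0.545, 0.019, -0.838]]
ft_force: [-0.7, 0.4, 0.9]
gripper_width: 0.701
grip_force: 0.0
plan [-0.0023  0.001  -0.0004] [-1.01 -1.92 -3.46] rows 0.6
[ 35.46927763  -1.21492568 131.95156788   0.54497736  16.19775575
 -88.74389148]
```

```bash
python3 nudge.py '[[0.7,-0.0023,0.001,-0.0004,-1,-1.9,-3.5],[0.7,-0.0023,0.001,-0.0004,-1,-1.9,-3.5],[0.7,-0.0023,0.001,-0.0004,-1,-1.9,-3.5],[0.7,-0.0023,0.001,-0.0004,-1,-1.9,-3.5]]'
python3 - <<'E'
from h import *
from bench import arm
c=arm.read_camera("wrist"); cv2.imwrite("pics/w1.png",c["color"]); np.save("w1.npy",c,allow_pickle=True)
for X in([.528,.412,0],[.528,.412,.024],[.543,.402,0]): print(proj(c,X))
E
```

```text
clock: 1.47
tool_pos: [0.4742, 0.3733, 0.1187]
tool_rot: [[-0.652, -0.606, 0.455], [-0.495, 0.795, 0.35], [-0.574, 0.003, -0.819]]
ft_force: [-0.2, 0.6, 0.1]
gripper_width: 0.7
grip_force: 0.0
[258.47846205 170.551069  ]
[258.472171  193.8336499]
[238.01539968 175.27047871]
```

View pics/w1.png

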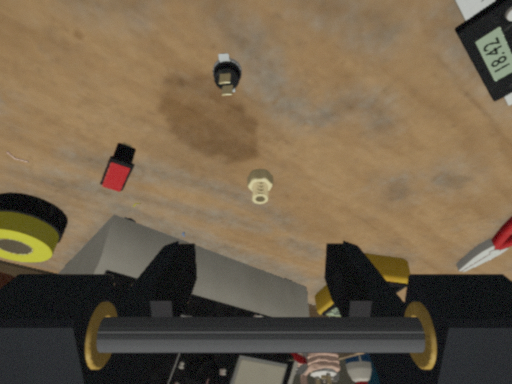

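```bash
python3 - <<'E'
from h import *
c=np.load("w1.npy",allow_pickle=True).item()
P=onplane(c,(260.3,198.3),.024); print(P, proj(c,[P[0],P[1],0]))
im=c["color"][150:215,225:300].astype(int); m=((im[...,1]+im[...,2]-2*im[...,0])>0)
R=tool(37.5,35,1)
F=np.array([P[0],P[1],.018]); plan(F,R); plan(F-R[:,2]*.03,R)
E
```

```text
[0.53175484 0.416645   0.024     ] [260.21301202 175.16821083]
plan [-0.0008 -0.0009  0.1238] [ 0.05  0.05 -0.19] rows 3.0
plan [-0.0008 -0.0009  0.0938] [ 0.05  0.05 -0.19] rows 2.3
```

```bash
python3 nudge.py '[[0.6,0,-0.001,0.032,0,0,0],[0.6,0,-0.001,0.064,0,0,0],[0.6,-0.001,-0.001,0.094,0,0,0],[0.6,-0.001,-0.001,0.094,0,0,0],[0.6,-0.001,-0.001,0.094,0,0,0]]'
python3 - <<'E'
from h import *
from bench import arm
R=tool(37.5,35,1)
c=arm.read_camera("wrist");cv2.imwrite("pics/w2.png",c["color"][100:340,130:390])
F=np.array([.5318,.4166,.018]); plan(F,R)
print(proj(c,[.5318,.4166,.024]),proj(c,[.5318,.4166,0]))
E
```

```text
clock: 1.93
tool_pos: [0.517, 0.4058, 0.0393]
tool_rot: [[-0.654, -0.608, 0.451], [-0.498, 0.794, 0.349], [-0.57, 0.003, -0.822]]
ft_force: [-0.2, 0.0, 0.5]
gripper_width: 0.6
grip_force: 0.0
plan [-0.0014 -0.0004  0.0293] [ 0.1  -0.08 -0.14] rows 0.7
[260.67128651 258.82979656] [260.50463032 220.44413744]
```

View pics/w2.png

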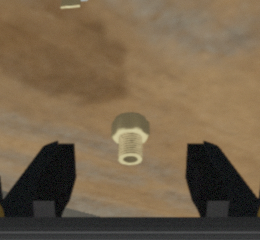

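```bash
python3 nudge.py '[[0.5,-0.001,0,0.015,0,0,0],[0.4,-0.001,0,0.029,0,0,0],[0.4,-0.001,0,0.029,0,0,0],[0.3,-0.001,0,0.029,0,0,0]]'; python3 nudge.py '[[0.15,0,0,0,0,0,0],[0.1,0,0,0,0,0,0],[0.1,0,0,0,0,0,0],[0.1,0,0,0,0,0,0],[0.1,0,0,0,0,0,0],[0.1,0,0,0,0,0,0]]' 15
```

```text
clock: 2.32
tool_pos: [0.5318, 0.4167, 0.0205]
tool_rot: [[-0.651, -0.607, 0.456], [-0.495, 0.794, 0.352], [-0.576, 0.003, -0.818]]
ft_force: [-0.4, -0.4, -0.5]
gripper_width: 0.343
grip_force: 0.0
clock: 2.82
tool_pos: [0.5321, 0.4167, 0.0204]
tool_rot: [[-0.65, -0.608, 0.456], [-0.496, 0.794, 0.351], [-0.576, 0.002, -0.817]]
ft_force: [-3.0, -2.2, 8.8]
gripper_width: 0.208
grip_force: 15.0
```

```bash
python3 nudge.py '[[0.1,-0.022,0,-0.033,0,0,0],[0.1,-0.045,0,-0.065,0,0,0],[0.1,-0.067,0,-0.098,0,0,0],[0.1,-0.09,0,-0.13,0,0,0],[0.1,-0.112,0,-0.163,0,0,0],[0.1,-0.135,0,-0.195,0,0,0],[0.1,-0.157,0,-0.228,0,0,0],[0.1,-0.18,0,-0.26,0,0,0],[0.1,-0.202,0,-0.293,0,0,0],[0.1,-0.23,0,-0.325,0,0,0]]'
python3 - <<'E'
from h import *
from bench import arm
p=np.load("fix.npy"); az=np.degrees(p[2]); R=tool(az,35,1)
B=fx(p,[.01-.12,0,.43]); print(B,az); plan(B,R); print(arm.read_state()["q"])
E
```

```text
clock: 3.65
tool_pos: [0.5318, 0.4146, 0.4036]
tool_rot: [[-0.652, -0.607, 0.455], [-0.496, 0.795, 0.349], [-0.574, 0.001, -0.819]]
ft_force: [1.3, 1.3, -0.5]
gripper_width: 0.208
grip_force: 15.0
[ 0.4675341  -0.24591503  0.43      ] -53.68675426062049
plan [ 0.3546 -0.4861 -0.2813] [ 5.227e+01 -5.000e-02  7.454e+01] rows 15.9
[ 35.18708898  -8.66728556 106.87214663   1.7850251   46.81955829
 -92.9523436 ]
```

```bash
python3 nudge.py '[[0.1,0.355,-0.486,-0.281,52.3,0,74.5],[0.1,0.355,-0.486,-0.281,52.3,0,74.5],[0.1,0.355,-0.486,-0.281,52.3,0,74.5],[0.1,0.355,-0.486,-0.281,52.3,0,74.5],[0.1,0.355,-0.486,-0.281,52.3,0,74.5],[0.1,0.355,-0.486,-0.281,52.3,0,74.5],[0.1,0.355,-0.486,-0.281,52.3,0,74.5],[0.1,0.355,-0.486,-0.281,52.3,0,74.5],[0.1,0.355,-0.486,-0.281,52.3,0,74.5],[0.1,0.355,-0.486,-0.281,52.3,0,74.5]]'
cat > pl.py <<'E'
import sys
from h import *
from bench import arm
p=np.load("fix.npy"); az=np.degrees(p[2])
x,y,z,t=map(float,sys.argv[1:5]); R=tool(az,t,1)
plan(fx(p,[x,y,z]),R); s=arm.read_state(); print("q",np.round(s["q"],1),"tool in fixture",Ro.from_euler("z",-p[2]).apply(s["tool_pos"]-[p[0],p[1],0]).round(4),"f",s["ft_force"].round(1))
E
python3 pl.py -.11 0 .43 35
```

```text
clock: 4.48
tool_pos: [0.4915, -0.0007, 0.4178]
tool_rot: [[-0.674, 0.568, 0.473], [0.465, 0.823, -0.326], [-0.574, 0.0, -0.819]]
ft_force: [1.2, 0.1, -0.7]
gripper_width: 0.206
grip_force: 15.0
plan [-0.1049 -0.2155  0.0585] [10.98  0.04 15.62] rows 5.9
q [ 13.8 -24.9 117.4 -28.2  65.3 -34.8] tool in fixture [-0.2934  0.1646  0.4178] f [ 1.2  0.1 -0.7]
```

```bash
python3 nudge.py '[[0.1,-0.105,-0.216,0.058,11,0,15.6],[0.1,-0.105,-0.216,0.058,11,0,15.6],[0.1,-0.105,-0.216,0.058,11,0,15.6],[0.1,-0.105,-0.216,0.058,11,0,15.6],[0.1,-0.105,-0.216,0.058,11,0,15.6],[0.1,-0.105,-0.216,0.058,11,0,15.6],[0.1,-0.105,-0.216,0.058,11,0,15.6],[0.1,-0.105,-0.216,0.058,11,0,15.6]]'
python3 pl.py -.11 0 .25 35
```

```text
clock: 5.15
tool_pos: [0.4681, -0.2472, 0.4299]
tool_rot: [[-0.485, 0.806, 0.338], [0.66, 0.592, -0.463], [-0.573, -0.002, -0.819]]
ft_force: [0.5, 0.7, -0.4]
gripper_width: 0.207
grip_force: 15.0
plan [0.1042 0.0006 0.1466] [-0.11 -0.02  0.02] rows 4.3
q [-18.6 -22.9 114.9 -22.4  60.2 -48.5] tool in fixture [-1.087e-01 -3.000e-04  4.299e-01] f [ 0.5  0.7 -0.4]
```

```bash
python3 nudge.py '[[0.1,0.023,0,0.033,0,0,0],[0.1,0.046,0,0.066,0,0,0],[0.1,0.069,0,0.098,0,0,0],[0.1,0.092,0,0.13,0,0,0],[0.1,0.104,0.001,0.147,0,0,0],[0.1,0.104,0.001,0.147,0,0,0]]'
python3 - <<'E'
from h import *
from bench import arm
c=arm.read_camera("wrist");cv2.imwrite("pics/w3.png",c["color"]);np.save("w3.npy",c,allow_pickle=True)
p=np.load("fix.npy")
for X in([.01,0,.053],[-.128,.118,.038],[-.128,-.118,.038],[-.112,-.098+p[4],.088],ball(p[5]),[.01,.014,.053],[.01,-.014,.053]): print(X,proj(c,fx(p,X)))
E
```

```text
clock: 5.65
tool_pos: [0.4663, -0.2398, 0.2418]
tool_rot: [[-0.498, 0.8, 0.333], [0.658, 0.599, -0.456], [-0.565, -0.008, -0.825]]
ft_force: [0.1, -0.4, -0.5]
gripper_width: 0.21
grip_force: 15.0
[0.01, 0, 0.053] [258.67255984 159.7672885 ]
[-0.128, 0.118, 0.038] [409.1362826   26.37419616]
[-0.128, -0.118, 0.038] [110.19086277  22.42908783]
[-0.112, np.float64(-0.09528556712015852), 0.088] [129.51340616  77.42980517]
[np.float64(-0.13477962231126772), 0.085, np.float64(0.097100363853066)] [386.13146011  58.6229971 ]
[0.01, 0.014, 0.053] [271.61903507 159.93131049]
[0.01, -0.014, 0.053] [245.72477827 159.60324995]
```

View pics/w3.png

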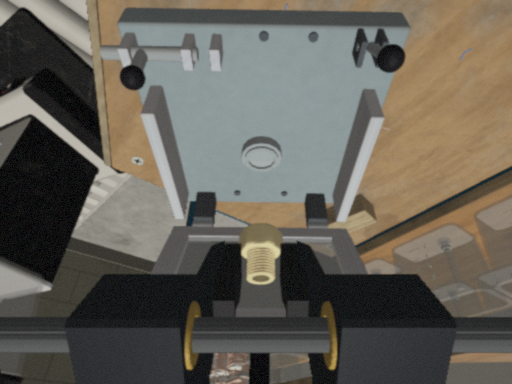

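```bash
python3 - <<'E'
from h import *
im=cv2.imread("pics/w3.png")
f=lambda x,y,w,h,k:cv2.resize(im[y:y+h,x:x+w],None,fx=k,fy=k,interpolation=cv2.INTER_CUBIC)
m=np.zeros((600,800,3),np.uint8)
for a,x,y in((f(230,125,66,54,6),0,0),(f(100,0,66,100,6),400,0),(f(360,10,66,80,3),0,330),(f(230,215,66,80,3),200,330)):m[y:y+a.shape[0],x:x+a.shape[1]]=a
cv2.imwrite("pics/m2.png",m)
E
```

```text
(no output)
```

View pics/m2.png

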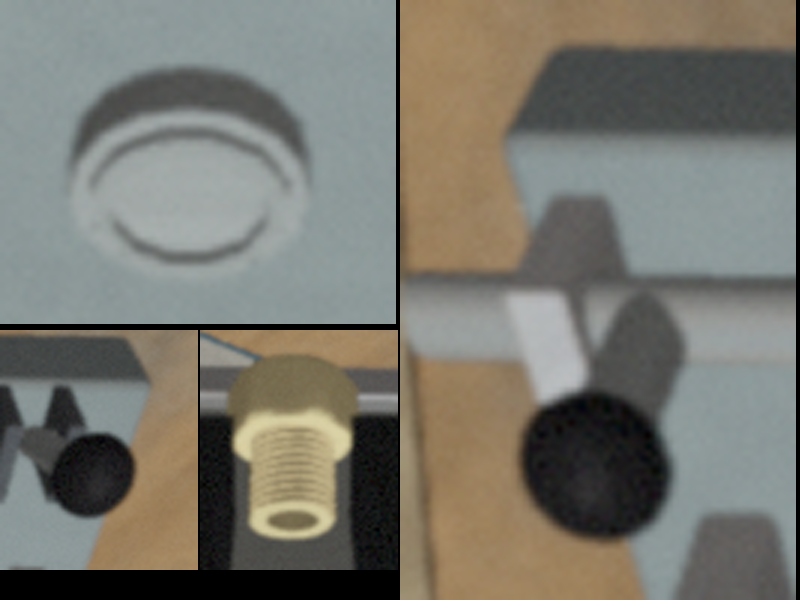

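```bash
cat > fit2.py <<'E'
from h import *
c=np.load("w3.npy",allow_pickle=True).item(); p0=np.load("fix.npy")
def res(p,w=(1,1,1,1,1)):
    f=lambda X,uv:(proj(c,fx(p,X))-uv)
    return np.concatenate([f([-.112,-.098+p[3],.088],(132.8,77.5))*w[0],f(ball(p[4]),(390.7,58))*w[1],f([.01,0,.05],(261.67,157))*w[2],
     f([-.128,.118,.038],(410,26.7))*w[3],f([-.128,-.118,.038],(118.3,22))*w[4],[(p[3]-.002)*300,(p[4]-.05)*10]])
for w in((1,1,1,1,1),(1,1,1,0,0)):
    r=least_squares(res,[*p0[:3],.002,.05],args=(w,)); print(r.x.round(4),np.degrees(r.x[2]).round(2),fx(r.x,[.01,0,.05]).round(4)); print(r.fun.round(1))
print(fx(p0,[.01,0,.05]),onplane(c,(261.67,157),.05))
E
python3 fit2.py
```

```text
[ 0.5355 -0.3332 -0.9398  0.0017  0.0863] -53.85 [ 0.5414 -0.3412  0.05  ]
[ 0.   0.3  0.6  0.1 -0.2  1.1  3.1  0.8 -3.7  0.7 -0.1  0.4]
[ 0.5351 -0.3322 -0.9336  0.0023  0.1112] -53.49 [ 0.541  -0.3403  0.05  ]
[-0.  -0.2 -0.  -0.1  0.1  0.5  0.  -0.  -0.   0.   0.1  0.6]
[ 0.53859804 -0.34261     0.05      ] [ 0.54044812 -0.33971284  0.05      ]
```

```bash
python3 - <<'E'
import numpy as np
np.save("fix.npy",np.array([.5351,-.3322,-.9340,1.09,.0023,.11]))
E
python3 pl.py -.025 0 .13 35
```

```text
plan [-0.0066 -0.0007  0.1456] [-0.05 -0.35  0.49] rows 3.5
q [-17.9 -17.7 130.4 -29.8  42.  -36.9] tool in fixture [-0.1133  0.0008  0.2461] f [ 0.2 -0.1  1. ]
```

```bash
python3 nudge.py '[[0.1,-0.002,0,0.03,0,-0.1,0.1],[0.1,-0.003,0,0.06,0,-0.2,0.2],[0.1,-0.004,0,0.09,0,-0.3,0.3],[0.1,-0.005,0,0.12,0,-0.3,0.4],[0.1,-0.006,-0.001,0.145,0,-0.3,0.5],[0.1,-0.0065,-0.001,0.145,0,-0.3,0.5],[0.1,-0.0065,-0.001,0.145,0,-0.3,0.5],[0.1,-0.0065,-0.001,0.145,0,-0.3,0.5]]'
python3 pl.py .01 0 .084 35
python3 - <<'E'
from h import *
from bench import arm
c=arm.read_camera("wrist");np.save("w4.npy",c,allow_pickle=True);im=c["color"]
a=cv2.resize(im[130:300,150:370],None,fx=3.5,fy=3.5,interpolation=cv2.INTER_CUBIC)
cv2.imwrite("pics/w4.png",a)
p=np.load("fix.npy"); s=arm.read_state()
print("seat",(proj(c,fx(p,[.01,0,.05]))-[150,130])*3.5,"fit base,top",[(proj(c,s["tool_pos"]+[0,0,k])-[150,130])*3.5 for k in(-.0204,.0036)])
E
```

```text
clock: 6.37
tool_pos: [0.5238, -0.3146, 0.1376]
tool_rot: [[-0.481, 0.805, 0.347], [0.658, 0.593, -0.465], [-0.58, 0.005, -0.815]]
ft_force: [-0.1, -0.1, -1.1]
gripper_width: 0.206
grip_force: 15.0
plan [ 0.0059 -0.0016  0.0616] [ 0.16  0.45 -0.27] rows 1.5
q [-24.7  -0.3 129.  -41.2  24.9 -27.1] tool in fixture [-0.0209  0.0014  0.1376] f [-0.1 -0.1 -1.1]
seat [378.48883539 135.36345255] fit base,top [array([386.77961192, 354.09834557]), array([387.61553934, 516.97548995])]
```

View pics/w4.png

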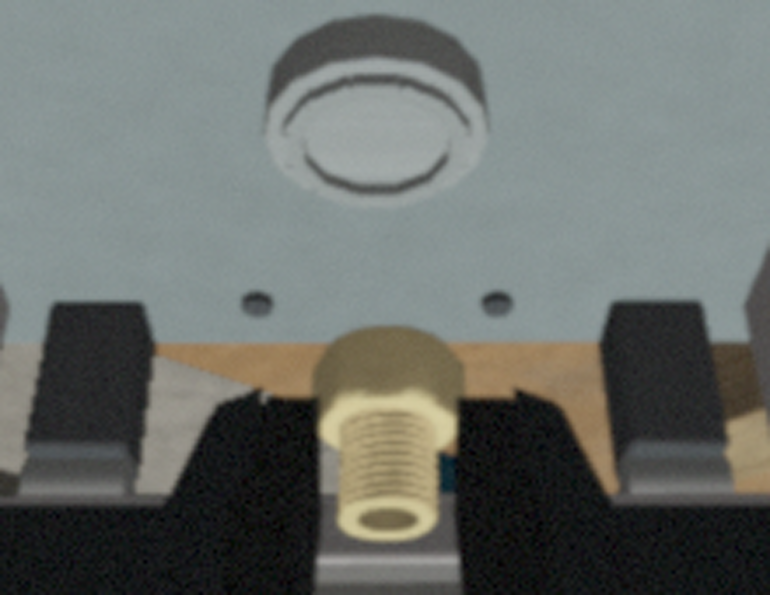

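```bash
python3 nudge.py '[[0.1,0.002,0,0.02,0,0.1,0],[0.1,0.004,-0.001,0.04,0.1,0.3,-0.1],[0.1,0.006,-0.0015,0.055,0.1,0.4,-0.2],[0.1,0.006,-0.0016,0.0612,0.1,0.4,-0.2],[0.1,0.006,-0.0016,0.0612,0.1,0.4,-0.2],[0.1,0.006,-0.0016,0.0612,0.1,0.4,-0.2]]'
python3 pl.py .0098 0 .0714 35
```

```text
clock: 6.92
tool_pos: [0.5395, -0.3399, 0.0829]
tool_rot: [[-0.486, 0.805, 0.341], [0.66, 0.594, -0.461], [-0.573, 0.001, -0.82]]
ft_force: [1.1, -0.8, 0.4]
gripper_width: 0.207
grip_force: 15.0
plan [0.0057 0.0011 0.01  ] [-0.   -0.04 -0.07] rows 0.3
q [-26.7   7.6 127.7 -50.7  19.5 -18.4] tool in fixture [ 0.0088 -0.0011  0.0829] f [ 1.1 -0.8  0.4]
```

```bash
python3 nudge.py '[[0.1,0.002,0.001,0.003,0,0,0],[0.1,0.004,0.001,0.006,0,0,0],[0.1,0.0055,0.001,0.0095,0,0,0],[0.1,0.0055,0.001,0.0095,0,0,0],[0.1,0.0055,0.001,0.0095,0,0,0],[0.1,0.0055,0.001,0.0095,0,0,0]]'
python3 pl.py .0098 0 .0714 35
```

```text
clock: 7.42
tool_pos: [0.5402, -0.34, 0.0704]
tool_rot: [[-0.487, 0.805, 0.339], [0.66, 0.594, -0.46], [-0.572, 0.0, -0.821]]
ft_force: [-0.5, 0.0, 0.7]
gripper_width: 0.206
grip_force: 15.0
plan [-0.0009  0.0005 -0.0005] [-0.04 -0.14 -0.06] rows 0.0
q [-26.7   9.  127.9 -53.9  18.6 -15. ] tool in fixture [ 0.0093 -0.0005  0.0704] f [-0.5  0.   0.7]
```

```bash
python3 nudge.py '[[0.23,0,0,0,0,0,0],[0.26,0,0,0,0,0,0],[0.3,0,0,0,0,0,0],[0.4,0,0,0,0,0,0],[0.5,0,0,0,0,0,0],[0.5,0,0,0,0,0,0]]'
python3 nudge.py '[[0.5,0,0,-0.02,0,0,0],[0.5,0,0,-0.05,0,0,0],[0.5,0,0,-0.08,0,0,0],[0.5,0,0,-0.11,0,0,0],[0.5,0,0,-0.11,0,0,0]]'
python3 - <<'E'
from h import *
from bench import arm
c=arm.read_camera("wrist");im=c["color"]
p=np.load("fix.npy"); u=proj(c,fx(p,[.01,0,.06])).astype(int); print(u,proj(c,fx(p,[.01,0,.074])),proj(c,fx(p,[.01,0,.05])))
a=cv2.resize(im[u[1]-45:u[1]+45,u[0]-50:u[0]+50],None,fx=4,fy=4,interpolation=cv2.INTER_CUBIC)
cv2.imwrite("pics/w5.png",a)
E
```

```text
clock: 7.92
tool_pos: [0.5401, -0.34, 0.0703]
tool_rot: [[-0.487, 0.805, 0.339], [0.66, 0.594, -0.46], [-0.571, -0.0, -0.821]]
ft_force: [0.1, 0.4, 0.2]
gripper_width: 0.49
grip_force: 0.0
clock: 8.33
tool_pos: [0.5044, -0.289, 0.1661]
tool_rot: [[-0.484, 0.804, 0.346], [0.658, 0.594, -0.462], [-0.577, 0.004, -0.817]]
ft_force: [-0.3, -0.5, 0.2]
gripper_width: 0.501
grip_force: 0.0
[258 178] [258.86292173 192.65109677] [258.83773223 168.93475089]
```

View pics/w5.png

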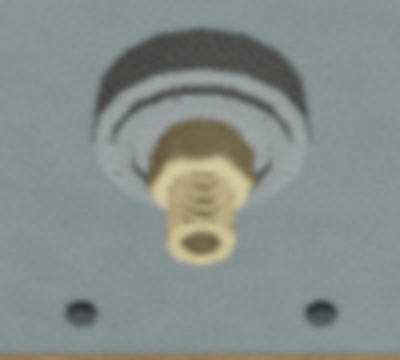

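```bash
cat > kin.py <<'E'
from h import *
D=[([61.139,15.158,91.964,0,72.978,-2.114],[.3035,.6023,.2457],[[-.893,.45,-.001],[.45,.893,-.0015],[0,-.0017,-1]]),
([35.469,-1.215,131.952,.545,16.198,-88.744],[.4725,.3683,.1147],[[-.7,-.56,.443],[-.461,.828,.319],[-.545,.019,-.838]]),
([35.187,-8.667,106.872,1.785,46.82,-92.954],[.5318,.4146,.4036],[[-.652,-.607,.455],[-.496,.795,.349],[-.574,.001,-.819]]),
([13.8,-24.9,117.4,-28.2,65.3,-34.8],[.4915,-.0007,.4178],[[-.674,.568,.473],[.465,.823,-.326],[-.574,0,-.819]]),
([-18.6,-22.9,114.9,-22.4,60.2,-48.5],[.4681,-.2472,.4299],[[-.485,.806,.338],[.66,.592,-.463],[-.573,-.002,-.819]]),
([-26.7,7.6,127.7,-50.7,19.5,-18.4],[.5395,-.3399,.0829],[[-.486,.805,.341],[.66,.594,-.461],[-.573,.001,-.82]]),
([-26.7,9,127.9,-53.9,18.6,-15],[.5402,-.34,.0704],[[-.487,.805,.339],[.66,.594,-.46],[-.572,0,-.821]])]
def fk(q,k):
    r=np.radians(q); W=Ro.from_euler("ZY",[r[0],r[1]+r[2]]); U=Ro.from_euler("ZY",[r[0],r[1]]); 
    R=W*Ro.from_euler("ZYZ",[k[6]*r[3],r[4],k[7]*r[5]+k[8]])
    p=Ro.from_euler("Z",r[0]).apply([k[0],0,k[1]])+U.apply([0,0,k[2]])+W.apply([k[3],0,k[4]])+R.apply([0,0,k[5]])
    return p,R.as_matrix()
def cal():
    best=None
    for s4 in(1,-1):
      for s6 in(1,-1):
        for o in(0,np.pi/2,np.pi,-np.pi/2):
            k0=[s4,s6,o]
            f=lambda v:np.concatenate([np.r_[a[0]-np.array(P),.3*(a[1]-np.array(R)).ravel()] for q,P,R in D for a in[fk(q,[*v,*k0])]])
            r=least_squares(f,[0,.2,.4,0,.4,.2])
            if best is None or r.cost<best[0]: best=(r.cost,np.r_[r.x,k0],np.abs(r.fun.reshape(len(D),12)[:,:3]).max(),np.abs(r.fun.reshape(len(D),12)[:,3:]).max()/.3)
    return best
LO=[-150.88,-54.13,17.81,-75.09,0,-146.25];HI=[150.88,125.18,147.31,255.09,152.58,146.25]
def ik(P,R,k,q0):
    f=lambda q:np.r_[fk(q,k)[0]-P,.3*(fk(q,k)[1]-R).ravel()]
    r=least_squares(f,np.clip(q0,np.array(LO)+.1,np.array(HI)-.1),bounds=(LO,HI)); return r.x,np.sqrt(2*r.cost)
E
python3 - <<'E'
from kin import *
from bench import arm
b=cal(); print(b); k=b[1]; p=np.load("fix.npy"); az=np.degrees(p[2])
np.save("k.npy",k)
q=arm.read_state()["q"]
for T0,T1 in((-18,28),(-18,42),(-10,30)):
  q0=q
  for a in np.linspace(1.09,0,8):
    T=T1+(T0-T1)*a/1.09; q0,e=ik(fx(p,lid(a)),tool(az,T,1),k,q0); print(round(a,2),round(T),q0.round(0),round(e,4))
E
```

```text
(np.float64(0.0012682054902617983), array([ 0.0265669 ,  0.21604686,  0.46692221, -0.02633743,  0.54847704,
        0.27526781,  1.        ,  1.        ,  1.57079633]), np.float64(0.02880413544992183), np.float64(0.0014706101237965674))
1.09 -18 [-34.  19.  87.   6.  91. -72.] 0.0
0.93 -11 [-33.  13.  96.   4.  82. -70.] 0.0
0.78 -5 [-31.   7. 104.   2.  73. -68.] 0.0
0.62 2 [-29.   2. 112.  -1.  64. -65.] 0.0
0.47 8 [-27.  -2. 119.  -5.  55. -61.] 0.0
0.31 15 [-24.  -4. 126. -10.  46. -54.] 0.0
0.16 21 [-22.  -5. 132. -19.  37. -45.] 0.0
0.0 28 [-19.  -4. 137. -34.  28. -28.] 0.0
1.09 -18 [-34.  19.  87.   6.  91. -72.] 0.0
0.93 -9 [-32.  11.  97.   3.  80. -70.] 0.0
0.78 -1 [-30.   5. 106.   0.  70. -67.] 0.0
0.62 8 [-27.  -1. 115.  -4.  59. -62.] 0.0
0.47 16 [-24.  -5. 123. -11.  48. -55.] 0.0
0.31 25 [-21.  -8. 131. -22.  38. -43.] 0.0
0.16 33 [-18.  -8. 138. -42.  29. -21.] 0.0
0.0 42 [-15.  -5. 143. -75.  26.  14.] 0.0
1.09 -10 [-33.  14.  92.   3.  83. -71.] 0.0
0.93 -4 [-32.   9. 100.   2.  75. -69.] 0.0
0.78 1 [-30.   4. 108.  -1.  67. -66.] 0.0
0.62 7 [-28.  -1. 115.  -4.  59. -62.] 0.0
0.47 13 [-25.  -4. 122.  -8.  51. -58.] 0.0
0.31 19 [-23.  -6. 128. -14.  43. -51.] 0.0
0.16 24 [-21.  -6. 133. -23.  34. -40.] 0.0
0.0 30 [-19.  -5. 138. -39.  27. -23.] 0.0
```

```bash
python3 pl.py -.15 0 .33 35; python3 - <<'E'
from h import *
C=np.load("cams.npy",allow_pickle=True).item(); p=np.load("fix.npy")
def hull(c,a,d):
    pts=[]
    for r in(.174,.23):
        for h in(-.004,.012):
            for y in(-.007,.007):
                X=lid(a,r,h);X[1]=y;pts.append(proj(c,fx(p,X))+d)
    return np.array(pts)
off={"top":np.array([380,179])-proj(C["top"],fx(p,[.01,0,.053])),"scene":np.zeros(2)}
off["scene"]=np.array([172.6,241.5])-proj(C["scene"],fx(p,[-.112,-.0957,.088]))
print(off)
for n in C:
    im=C[n]["color"]; best=[]
    c0=hull(C[n],1.09,off[n]).mean(0)
    k=4; x0,y0=(c0-20).astype(int); cr=cv2.resize(im[y0:y0+40,x0:x0+40],None,fx=k,fy=k,interpolation=cv2.INTER_CUBIC); m=(cr.max(2)<60)
    print(n,"dark area px",m.sum()/16)
    for a in np.arange(.98,1.17,.01):
      for dx in(-1.5,-1,-.5,0,.5,1,1.5):
       for dy in(-1.5,-1,-.5,0,.5,1,1.5):
        H=cv2.convexHull(((hull(C[n],a,off[n]+[dx,dy])-[x0,y0])*k).astype(np.float32)); z=np.zeros(m.shape,np.uint8); cv2.fillConvexPoly(z,H.astype(int),1)
        best.append(((m&(z>0)).sum()/(m|(z>0)).sum(),round(a,2),dx,dy))
    best.sort(reverse=True); print(best[:6], [b for b in best if b[2]==b[3]==0][:3])
E
```

```text
plan [-0.0159 -0.0002 -0.1915] [ 0.15  0.17 -0.13] rows 4.6
q [-22.7  -5.8 130.7 -37.2  29.  -30.3] tool in fixture [-0.0527  0.0007  0.1643] f [ 0.4  0.7 -0. ]
{'top': array([0.50750584, 1.75632445]), 'scene': array([0.74302821, 0.50028564])}
top dark area px 50.8125
[(np.float64(0.7564717162032598), np.float64(1.11), -1.5, 1.5), (np.float64(0.7473982970671712), np.float64(1.1), -1, 1), (np.float64(0.7457466918714556), np.float64(1.1), -1, 0.5), (np.float64(0.7440982058545798), np.float64(1.1), -0.5, 1), (np.float64(0.7414448669201521), np.float64(1.11), -1.5, 1), (np.float64(0.7310215557638238), np.float64(1.1), -1.5, 0.5)] [(np.float64(0.7136404697380307), np.float64(1.09), 0, 0), (np.float64(0.7000887311446318), np.float64(1.08), 0, 0), (np.float64(0.6388642413487134), np.float64(1.1), 0, 0)]
scene dark area px 71.75
[(np.float64(0.6784869976359338), np.float64(1.09), 0.5, 0.5), (np.float64(0.6784869976359338), np.float64(1.07), 0.5, 1.5), (np.float64(0.6784869976359338), np.float64(1.07), 0.5, 1), (np.float64(0.6774955699940933), np.float64(1.09), 0.5, 1), (np.float64(0.6774955699940933), np.float64(1.09), 0.5, 0), (np.float64(0.6765053128689492), np.float64(1.07), 0.5, 0.5)] [(np.float64(0.6745283018867925), np.float64(1.09), 0, 0), (np.float64(0.6745283018867925), np.float64(1.07), 0, 0), (np.float64(0.670774647887324), np.float64(1.11), 0, 0)]
```

```bash
python3 nudge.py '[[0.5,-0.003,0,-0.04,0,0,0],[0.5,-0.006,0,-0.08,0,0,0],[0.5,-0.01,0,-0.12,0,0,0],[0.5,-0.013,0,-0.16,0,0,0],[0.5,-0.016,0,-0.19,0,0,0],[0.5,-0.016,0,-0.19,0,0,0]]'
cat >> pl.py <<'E'
if len(sys.argv)>5:
    from kin import ik; print("ik",[v.round(1) if hasattr(v,"round") else v for v in ik(fx(p,[x,y,z]),R,np.load("k.npy"),s["q"])])
E
python3 pl.py 0 0 .46 0 1;python3 pl.py .05 0 .40 -28 1
```

```text
clock: 8.88
tool_pos: [0.4483, -0.2125, 0.3329]
tool_rot: [[-0.482, 0.804, 0.348], [0.658, 0.594, -0.462], [-0.579, 0.006, -0.815]]
ft_force: [1.1, 0.3, 0.8]
gripper_width: 0.499
grip_force: 0.0
plan [-0.1942 -0.0006 -0.0181] [ 0.34 35.36 -0.12] rows 4.9
q [-14.3 -25.2 126.4 -27.   53.1 -39.2] tool in fixture [-0.1478  0.0014  0.3329] f [1.1 0.3 0.8]
ik [array([-31.8,   7. ,  79.9,   0. ,  93.1, -68.3]), np.float64(0.0)]
plan [-0.2002 -0.0009  0.0597] [ 3.700e-01  6.336e+01 -4.000e-02] rows 8.8
q [-14.3 -25.2 126.4 -27.   53.1 -39.2] tool in fixture [-0.1478  0.0014  0.3329] f [1.1 0.3 0.8]
ik [array([-36.6,  28.6,  62.3,   8.7, 115.7, -71.1]), np.float64(0.0)]
```

```bash
python3 nudge.py '[[0.5,-0.194,0,-0.018,0,35.4,0],[0.5,-0.194,0,-0.018,0,35.4,0],[0.5,-0.194,0,-0.018,0,35.4,0],[0.5,-0.194,0,-0.018,0,35.4,0],[0.5,-0.194,0,-0.018,0,35.4,0],[0.5,-0.194,0,-0.018,0,35.4,0],[0.5,-0.194,0,-0.018,0,35.4,0],[0.5,-0.194,0,-0.018,0,35.4,0]]'
python3 pl.py .05 0 .36 -28
```

```text
clock: 9.55
tool_pos: [0.5349, -0.3339, 0.447]
tool_rot: [[-0.592, 0.806, -0.011], [0.806, 0.592, 0.01], [0.015, -0.003, -1.0]]
ft_force: [0.7, -0.1, -0.3]
gripper_width: 0.499
grip_force: 0.0
plan [-0.05    0.0016  0.0863] [-0.1  27.17 -0.23] rows 3.8
q [-34.3   7.7  80.1   0.1  93.  -70.6] tool in fixture [ 0.0012 -0.0012  0.447 ] f [ 0.7 -0.1 -0.3]
```

```bash
python3 nudge.py '[[0.5,-0.05,0.0016,0.086,-0.1,27,-0.2],[0.5,-0.05,0.0016,0.086,-0.1,27,-0.2],[0.5,-0.05,0.0016,0.086,-0.1,27,-0.2],[0.5,-0.05,0.0016,0.086,-0.1,27,-0.2],[0.5,-0.05,0.0016,0.086,-0.1,27,-0.2],[0.5,-0.05,0.0016,0.086,-0.1,27,-0.2]]'
python3 - <<'E'
from h import *
print(lid(1.09))
E
python3 pl.py .0024 0 .2703 -28
```

```text
clock: 10.05
tool_pos: [0.5642, -0.3701, 0.3627]
tool_rot: [[-0.528, 0.803, -0.276], [0.711, 0.596, 0.373], [0.464, 0.001, -0.886]]
ft_force: [-0.1, 0.7, 0.1]
gripper_width: 0.497
grip_force: 0.0
[0.00234955 0.         0.27026834]
plan [-0.0027 -0.0009  0.1029] [-0.    0.34  0.11] rows 2.5
q [-38.7  30.   63.7   7.4 113.  -74. ] tool in fixture [0.0478 0.0009 0.3627] f [-0.1  0.7  0.1]
```

```bash
python3 nudge.py '[[0.5,-0.001,-0.001,0.03,0,0.3,0],[0.5,-0.002,-0.001,0.06,0,0.3,0],[0.5,-0.003,-0.001,0.085,0,0.3,0],[0.5,-0.003,-0.001,0.103,0,0.3,0],[0.5,-0.003,-0.001,0.103,0,0.3,0],[0.5,-0.003,-0.001,0.103,0,0.3,0]]'
python3 pl.py .0024 0 .2703 -28
python3 nudge.py '[[0.3,0,0,0,0,0,0],[0.2,0,0,0,0,0,0],[0.1,0,0,0,0,0,0],[0.05,0,0,0,0,0,0],[0.05,0,0,0,0,0,0],[0.05,0,0,0,0,0,0]]' 20
python3 pl.py .0024 0 .2703 -28
```

```text
clock: 10.55
tool_pos: [0.537, -0.3338, 0.2756]
tool_rot: [[-0.531, 0.802, -0.274], [0.71, 0.597, 0.373], [0.463, 0.003, -0.887]]
ft_force: [0.5, -1.0, -0.1]
gripper_width: 0.502
grip_force: 0.0
plan [-0.0025 -0.0006  0.0047] [0.08 0.45 0.24] rows 0.1
q [-37.9  26.4  77.7   7.4 102.4 -74.7] tool in fixture [0.0024 0.0006 0.2756] f [ 0.5 -1.  -0.1]
clock: 11.05
tool_pos: [0.5373, -0.3359, 0.2726]
tool_rot: [[-0.527, 0.803, -0.277], [0.71, 0.596, 0.376], [0.467, 0.002, -0.884]]
ft_force: [-2.0, 0.2, 3.4]
gripper_width: 0.156
grip_force: 20.0
plan [0.0006 0.0004 0.003 ] [0.04 0.14 0.11] rows 0.1
q [-38.   26.9  77.5   7.4 102.5 -74.8] tool in fixture [ 0.0043 -0.0004  0.2726] f [-2.   0.2  3.4]
```

```bash
cat > arc.py <<'E'
import sys
from h import *
from bench import arm
p=np.load("fix.npy"); s=arm.read_state(); R0=s["tool_rot"]
f=Ro.from_euler("z",-p[2]).apply(s["tool_pos"]-[p[0],p[1],0]); v=np.array([.095-f[0],f[2]-.084]); r=np.hypot(*v); ph=np.arctan2(v[1],v[0])
zf=Ro.from_euler("z",-p[2]).apply(R0[:,2]); T=np.degrees(np.arctan2(zf[0],-zf[2])); Tend=33; pe=.016
print("r",r.round(4),"phi",ph.round(3),"T",T.round(1),"y",f[1].round(4),"f",s["ft_force"].round(1),"q",s["q"].round(0))
st=float(sys.argv[1]); N=int(sys.argv[2]); rr=float(sys.argv[3]) if len(sys.argv)>3 else .208
for i in range(1,N+1):
    a=max(ph-st*i,pe); Ti=T+(Tend-T)*(ph-a)/(ph-pe)
    R=Ro.from_matrix(R0); Rt=tool(np.degrees(p[2]),Ti,1)
    P=fx(p,[.095-(r+(rr-r)*i/N)*np.cos(a),0,.084+(r+(rr-r)*i/N)*np.sin(a)])
    d=R0.T@(P-s["tool_pos"]); rv=np.degrees(Ro.from_matrix(R0.T@Rt).as_rotvec())
    print("[0.05,"+",".join(f"{x:.4f}" for x in d)+","+",".join(f"{x:.1f}" for x in rv)+"]",round(a,3))
E
python3 arc.py .05 9
```

```text
r 0.2093 phi 1.123 T -27.9 y -0.0004 f [-2.   0.2  3.4] q [-38.  27.  77.   7. 103. -75.]
[0.05,0.0059,0.0004,0.0086,0.0,-2.7,0.1] 1.073
[0.05,0.0113,0.0004,0.0176,0.0,-5.5,0.1] 1.023
[0.05,0.0163,0.0004,0.0268,0.1,-8.2,0.1] 0.973
[0.05,0.0208,0.0005,0.0362,0.1,-11.0,0.1] 0.923
[0.05,0.0249,0.0005,0.0458,0.1,-13.7,0.1] 0.873
[0.05,0.0284,0.0005,0.0556,0.1,-16.5,0.1] 0.823
[0.05,0.0315,0.0004,0.0655,0.1,-19.2,0.1] 0.773
[0.05,0.0340,0.0004,0.0756,0.1,-22.0,0.1] 0.723
[0.05,0.0361,0.0004,0.0858,0.1,-24.7,0.1] 0.673
```

```bash
python3 nudge.py '[[0.05,0.006,0,0.0086,0,-2.7,0],[0.05,0.0113,0,0.0176,0,-5.5,0],[0.05,0.0163,0,0.0268,0,-8.2,0],[0.05,0.0208,0,0.0362,0,-11,0],[0.05,0.0249,0,0.0458,0,-13.7,0],[0.05,0.0284,0,0.0556,0,-16.5,0],[0.05,0.0284,0,0.0556,0,-16.5,0]]' 25
python3 arc.py .05 9
```

```text
clock: 11.63
tool_pos: [0.5058, -0.2927, 0.2352]
tool_rot: [[-0.585, 0.803, -0.116], [0.787, 0.596, 0.159], [0.196, 0.002, -0.981]]
ft_force: [-1.2, -0.1, -2.0]
gripper_width: 0.154
grip_force: 25.0
r 0.2089 phi 0.809 T -11.3 y -0.0001 f [-1.2 -0.1 -2. ] q [-35.  13.  97.   4.  81. -72.]
[0.05,0.0057,0.0001,0.0088,0.1,-2.8,0.1] 0.759
[0.05,0.0109,0.0001,0.0178,0.1,-5.6,0.1] 0.709
[0.05,0.0157,0.0001,0.0270,0.1,-8.4,0.1] 0.659
[0.05,0.0200,0.0001,0.0365,0.1,-11.2,0.1] 0.609
[0.05,0.0239,0.0001,0.0462,0.1,-14.0,0.1] 0.559
[0.05,0.0272,0.0001,0.0561,0.1,-16.8,0.1] 0.509
[0.05,0.0301,0.0001,0.0661,0.1,-19.6,0.1] 0.459
[0.05,0.0324,0.0000,0.0763,0.1,-22.4,0.1] 0.409
[0.05,0.0342,0.0000,0.0865,0.1,-25.1,0.1] 0.359
```

Tracking well; continue.

```bash
python3 nudge.py '[[0.05,0.0057,0,0.0088,0,-2.8,0],[0.05,0.0109,0,0.0178,0,-5.6,0],[0.05,0.0157,0,0.027,0,-8.4,0],[0.05,0.02,0,0.0365,0,-11.2,0],[0.05,0.0239,0,0.0462,0,-14,0],[0.05,0.0272,0,0.0561,0,-16.8,0],[0.05,0.0301,0,0.0661,0,-19.6,0],[0.05,0.0301,0,0.0661,0,-19.6,0]]'
python3 arc.py .05 10
```

```text
clock: 12.3
tool_pos: [0.4801, -0.2575, 0.1748]
tool_rot: [[-0.59, 0.803, 0.084], [0.795, 0.596, -0.11], [-0.139, 0.002, -0.99]]
ft_force: [-2.2, 5.1, 0.6]
gripper_width: 0.154
grip_force: 25.0
r 0.2086 phi 0.45 T 8.0 y 0.0002 f [-2.2  5.1  0.6] q [-29.  -0. 117.  -4.  56. -63.]
[0.05,0.0055,-0.0002,0.0088,0.1,-2.9,0.1] 0.4
[0.05,0.0106,-0.0002,0.0179,0.1,-5.8,0.1] 0.35
[0.05,0.0152,-0.0002,0.0273,0.1,-8.6,0.1] 0.3
[0.05,0.0194,-0.0002,0.0368,0.1,-11.5,0.1] 0.25
[0.05,0.0230,-0.0002,0.0466,0.1,-14.4,0.1] 0.2
[0.05,0.0262,-0.0003,0.0565,0.1,-17.3,0.1] 0.15
[0.05,0.0289,-0.0003,0.0666,0.1,-20.2,0.1] 0.1
[0.05,0.0310,-0.0003,0.0767,0.1,-23.0,0.1] 0.05
[0.05,0.0322,-0.0003,0.0838,0.1,-25.0,0.1] 0.016
[0.05,0.0321,-0.0003,0.0838,0.1,-25.0,0.1] 0.016
```

```bash
python3 nudge.py '[[0.05,0.0055,0,0.0088,0,-2.9,0],[0.05,0.0106,0,0.0179,0,-5.8,0],[0.05,0.0152,0,0.0273,0,-8.6,0],[0.05,0.0194,0,0.0368,0,-11.5,0],[0.05,0.023,0,0.0466,0,-14.4,0],[0.05,0.0262,0,0.0565,0,-17.3,0],[0.05,0.0289,0,0.0666,0,-20.2,0],[0.05,0.0289,0,0.0666,0,-20.2,0]]'
python3 arc.py .02 6
```

```text
clock: 12.97
tool_pos: [0.4685, -0.2418, 0.1029]
tool_rot: [[-0.525, 0.803, 0.281], [0.708, 0.596, -0.378], [-0.471, 0.001, -0.882]]
ft_force: [-1.7, 14.3, -1.4]
gripper_width: 0.158
grip_force: 25.1
r 0.2081 phi 0.091 T 28.1 y 0.0002 f [-1.7 14.3 -1.4] q [-21.  -4. 135. -31.  29. -33.]
[0.05,0.0022,-0.0002,0.0035,0.1,-1.3,0.1] 0.071
[0.05,0.0044,-0.0002,0.0071,0.1,-2.6,0.1] 0.051
[0.05,0.0065,-0.0002,0.0107,0.1,-3.9,0.1] 0.031
[0.05,0.0080,-0.0002,0.0134,0.1,-4.9,0.1] 0.016
[0.05,0.0080,-0.0002,0.0134,0.1,-4.9,0.1] 0.016
[0.05,0.0080,-0.0002,0.0134,0.1,-4.9,0.1] 0.016
```

```bash
python3 arc.py .02 5 .2105|tail -2; python3 nudge.py '[[0.05,0.0027,0.0003,0.0033,0,-1.3,0],[0.05,0.0052,0.0003,0.0066,0,-2.6,0],[0.05,0.0078,0.0003,0.01,0,-3.9,0],[0.05,0.01,0.0003,0.0122,0,-4.9,0],[0.05,0.01,0.0003,0.0122,0,-4.9,0],[0.05,0.01,0.0003,0.0122,0,-4.9,0]]'
python3 arc.py .02 1
```

```text
[0.05,0.0097,-0.0002,0.0124,0.1,-4.9,0.1] 0.016
[0.05,0.0101,-0.0002,0.0122,0.1,-4.9,0.1] 0.016
clock: 13.47
tool_pos: [0.4696, -0.243, 0.0929]
tool_rot: [[-0.496, 0.805, 0.326], [0.672, 0.594, -0.442], [-0.55, 0.0, -0.835]]
ft_force: [-12.5, 13.2, 15.9]
gripper_width: 0.152
grip_force: 25.0
r 0.2058 phi 0.043 T 33.4 y 0.0003 f [-12.5  13.2  15.9] q [-19.  -4. 138. -47.  25. -16.]
[0.05,0.0042,-0.0003,0.0021,-0.0,0.3,-0.1] 0.023
```

```bash
python3 nudge.py '[[0.18,0,0,0,0,0,0],[0.22,0,0,0,0,0,0],[0.3,0,0,0,0,0,0],[0.4,0,0,0,0,0,0],[0.4,0,0,0,0,0,0]]'
python3 nudge.py '[[0.4,0,0,-0.02,0,0,0],[0.4,0,0,-0.05,0,0,0],[0.4,0,0,-0.08,0,0,0],[0.4,0,0,-0.1,0,0,0],[0.4,0,0,-0.1,0,0,0]]'
python3 pl.py -.112 -.135 .20 30 1
python3 - <<'E'
from h import *
from bench import arm
p=np.load("fix.npy")
for n in("wrist","top"):
    c=arm.read_camera(n); im=c["color"]
    def hull(a,d):
        return np.array([proj(c,fx(p,lid(a,r,h)+[0,y,0]))+d for r in(.174,.23) for h in(-.004,.012) for y in(-.007,.007)])
    c0=hull(0,0).mean(0); k=4; w=40 if n=="wrist" else 18; x0,y0=(c0-w).astype(int); 
    cr=cv2.resize(im[y0:y0+2*w,x0:x0+2*w],None,fx=k,fy=k,interpolation=cv2.INTER_CUBIC); m=cr.max(2)<60; best=[]
    for a in np.arange(-.04,.2,.02):
      for dx in(-2,0,2):
       for dy in(-2,-1,0,1,2):
        z=np.zeros(m.shape,np.uint8); cv2.fillConvexPoly(z,cv2.convexHull(((hull(a,[dx,dy])-[x0,y0])*k).astype(np.float32)).astype(int),1)
        best.append((((m&(z>0)).sum()/(m|(z>0)).sum()).round(3),a.round(2),dx,dy))
    best.sort(reverse=True); print(n,c0,m.sum()/16,best[:4])
E
```

```text
clock: 13.88
tool_pos: [0.4697, -0.2427, 0.0919]
tool_rot: [[-0.496, 0.803, 0.329], [0.672, 0.595, -0.441], [-0.55, 0.002, -0.835]]
ft_force: [-0.2, 0.0, -0.3]
gripper_width: 0.396
grip_force: 0.0
clock: 14.3
tool_pos: [0.4382, -0.1978, 0.1796]
tool_rot: [[-0.494, 0.802, 0.335], [0.67, 0.597, -0.441], [-0.554, 0.007, -0.832]]
ft_force: [0.9, 0.2, 0.4]
gripper_width: 0.404
grip_force: 0.0
plan [-0.0562 -0.137   0.0118] [ 0.42  3.66 -0.09] rows 3.6
q [-13.2 -18.4 138.1 -34.6  38.4 -26.4] tool in fixture [-0.1657  0.002   0.1796] f [0.9 0.2 0.4]
ik [array([-37.3, -23.5, 138.3, -13.4,  37. , -65.1]), np.float64(0.0)]
wrist [256.99923696 191.54701525] 949.8125 [(np.float64(0.761), np.float64(0.02), 0, -1), (np.float64(0.761), np.float64(0.02), 0, -2), (np.float64(0.757), np.float64(0.0), 0, 2), (np.float64(0.757), np.float64(0.0), 0, 1)]
top [351.01428522 199.95305791] 194.625 [(np.float64(0.396), np.float64(0.0), 0, 2), (np.float64(0.395), np.float64(0.02), 0, 2), (np.float64(0.394), np.float64(-0.02), 0, 2), (np.float64(0.391), np.float64(-0.04), 0, 2)]
```

```bash
python3 nudge.py '[[0.0,-0.056,-0.137,0.012,0,3.7,0],[0.0,-0.056,-0.137,0.012,0,3.7,0],[0.0,-0.056,-0.137,0.012,0,3.7,0],[0.0,-0.056,-0.137,0.012,0,3.7,0],[0.0,-0.056,-0.137,0.012,0,3.7,0],[0.0,-0.056,-0.137,0.012,0,3.7,0]]' 10
python3 pl.py -.112 -.137 .089 30 1; python3 pl.py -.112 -.0975 .089 30 1|tail -1
```

```text
clock: 14.9
tool_pos: [0.3556, -0.3257, 0.1946]
tool_rot: [[-0.512, 0.808, 0.292], [0.703, 0.59, -0.397], [-0.493, 0.002, -0.87]]
ft_force: [0.2, -0.3, -0.0]
gripper_width: 0.005
grip_force: 0.0
plan [0.0521 0.0033 0.0918] [-0.09 -0.44 -0.34] rows 2.5
q [-41.2 -21.6 137.  -10.4  36.1 -70.5] tool in fixture [-0.112  -0.1404  0.1946] f [ 0.2 -0.3 -0. ]
ik [array([-37.6, -13.1, 144.6, -22.5,  21. , -55. ]), np.float64(0.0)]
ik [array([-31.6, -11.2, 143.1, -29.2,  22.5, -43.5]), np.float64(0.0)]
```

```bash
python3 pl.py -.112 -.138 .089 20 1
```

```text
plan [0.0521 0.0023 0.0918] [-0.06  9.56 -0.35] rows 2.5
q [-41.2 -21.6 137.  -10.4  36.1 -70.5] tool in fixture [-0.112  -0.1404  0.1946] f [ 0.2 -0.3 -0. ]
ik [array([-39.5,  -9.3, 138.9,  -9.2,  31.3, -68.9]), np.float64(0.0)]
```

```bash
python3 nudge.py '[[0.0,0.013,0.001,0.023,0,3,0],[0.0,0.026,0.001,0.046,0,6,0],[0.0,0.039,0.001,0.069,0,9.5,-0.3],[0.0,0.052,0.001,0.092,0,9.5,-0.3],[0.0,0.052,0.001,0.092,0,9.5,-0.3],[0.0,0.052,0.001,0.092,0,9.5,-0.3]]'
python3 pl.py -.112 -.1 .089 20
```

```text
clock: 15.4
tool_pos: [0.3578, -0.3199, 0.0867]
tool_rot: [[-0.566, 0.8, 0.202], [0.752, 0.6, -0.271], [-0.338, -0.001, -0.941]]
ft_force: [-0.4, 0.5, 0.7]
gripper_width: 0.008
grip_force: 0.0
plan [-0.0042  0.0352 -0.001 ] [ 0.07 -0.27  0.42] rows 0.8
q [-42.2  -7.5 136.9  -7.2  31.5 -73.6] tool in fixture [-0.1153 -0.1352  0.0867] f [-0.4  0.5  0.7]
```

Push the bolt slowly to +y, watching where contact starts.

```bash
python3 nudge.py '[[0.0,-0.002,0.005,0,0,0,0],[0.0,-0.003,0.01,0,0,0,0.2],[0.0,-0.004,0.015,-0.001,0,0,0.4],[0.0,-0.004,0.02,-0.001,0,0,0.4],[0.0,-0.004,0.025,-0.001,0,0,0.4],[0.0,-0.004,0.03,-0.001,0,0,0.4],[0.0,-0.004,0.03,-0.001,0,0,0.4]]'
python3 pl.py -.112 -.1 .089 20;python3 nudge.py '[[0.0,0,0.003,0,0,0,0],[0.0,0,0.006,0,0,0,0],[0.0,0,0.008,0,0,0,0],[0.0,0,0.008,0,0,0,0]]'
python3 pl.py -.112 -.1 .089 20
```

```text
clock: 15.98
tool_pos: [0.3866, -0.3067, 0.0932]
tool_rot: [[-0.558, 0.804, 0.208], [0.755, 0.595, -0.276], [-0.346, 0.003, -0.938]]
ft_force: [0.3, 0.3, -0.4]
gripper_width: 0.001
grip_force: 0.0
plan [0.0044 0.0042 0.0029] [ 0.19  0.24 -0.02] rows 0.2
q [-37.8  -6.5 135.3  -9.8  32.  -66.9] tool in fixture [-0.1088 -0.1042  0.0932] f [ 0.3  0.3 -0.4]
clock: 16.32
tool_pos: [0.392, -0.3019, 0.0923]
tool_rot: [[-0.557, 0.804, 0.207], [0.755, 0.595, -0.275], [-0.344, 0.003, -0.939]]
ft_force: [0.0, -0.6, 0.8]
gripper_width: 0.003
grip_force: 0.2
plan [ 0.0036 -0.0029  0.0022] [ 0.14  0.14 -0.06] rows 0.1
q [-36.8  -6.2 135.  -10.5  32.2 -65.3] tool in fixture [-0.1094 -0.0971  0.0923] f [ 0.  -0.6  0.8]
```

```bash
python3 nudge.py '[[0.0,0.002,0.003,0.002,0,0,0],[0.0,0.002,0.006,0.002,0,0,0],[0.0,0.002,0.006,0.002,0,0,0]]'|grep -E "pos|force"
python3 nudge.py '[[0.0,0,0.003,0,0,0,0],[0.0,0,0.006,0,0,0,0],[0.0,0,0.006,0,0,0,0]]'|grep -E "pos|force"
python3 pl.py -.112 -.1 .089 20
python3 - <<'E'
from h import *
from bench import arm
p=np.load("fix.npy");c=arm.read_camera("wrist");im=c["color"]; cv2.imwrite("pics/w6.png",im)
m=(im.max(2)<45).astype(np.uint8)
n,l,st,ce=cv2.connectedComponentsWithStats(m)
print("pred open/home/ball",[proj(c,fx(p,[-.112,y,.088])).round(0) for y in(-.0957,-.073)],proj(c,fx(p,ball(.11))).round(0))
for i in range(1,n):
    if st[i,4]>120: print(st[i],ce[i].round(0))
E
```

```text
tool_pos: [0.3937, -0.2997, 0.0904]
ft_force: [-15.9, -13.8, 9.7]
grip_force: 10.9
tool_pos: [0.3947, -0.2988, 0.0905]
ft_force: [-36.2, -31.1, 16.8]
grip_force: 24.1
plan [ 0.0021 -0.0069  0.0009] [-0.72 -0.    0.31] rows 0.2
q [-35.5  -5.6 134.8 -12.6  32.6 -62.6] tool in fixture [-0.1103 -0.093   0.0905] f [-36.2 -31.1  16.8]
pred open/home/ball [array([255., 262.]), array([305., 263.])] [720. 247.]
[    0   134   260   201 23415] [115. 248.]
[ 428  221   76  101 4161] [465. 268.]
[ 262  242  152   92 7964] [327. 291.]
[   0  353  115   31 3432] [ 56. 368.]
[225 354  13  30 203] [232. 372.]
[284 354  13  30 196] [289. 372.]
```

```bash
python3 nudge.py '[[0.0,0,-0.008,0,0,0,0],[0.0,0,-0.02,0,0,0,0],[0.0,0,-0.04,0,0,0,0],[0.0,-0.02,-0.045,-0.05,0,0,0],[0.0,-0.04,-0.045,-0.1,0,0,0],[0.0,-0.04,-0.02,-0.12,0,0,0],[0.0,-0.04,0.02,-0.12,0,0,0],[0.0,-0.04,0.05,-0.12,0,0,0],[0.0,-0.04,0.05,-0.12,0,0,0]]'|grep -E "pos|force"
python3 pl.py -.16 .085 .20 25
python3 - <<'E'
from h import *
from bench import arm
p=np.load("fix.npy");c=arm.read_camera("wrist");im=c["color"]; cv2.imwrite("pics/w7.png",im)
n,l,st,ce=cv2.connectedComponentsWithStats((im.max(2)<60).astype(np.uint8))
print("pred open/home",[proj(c,fx(p,[-.112,y,.088])).round(0) for y in(-.0957,-.073)],"lever",proj(c,fx(p,ball(.11))).round(0),"tab",[proj(c,fx(p,lid(0,r,.012))).round(0) for r in(.174,.23)])
for i in range(1,n):
    if st[i,4]>60: print(st[i],ce[i].round(0))
E
```

```text
tool_pos: [0.443, -0.2591, 0.2187]
ft_force: [-0.6, 0.3, -0.5]
grip_force: 0.0
plan [0.05   0.1156 0.0022] [ 0.44 -4.63  0.04] rows 3.0
q [-27.7 -12.9 125.7 -11.   49.  -58.5] tool in fixture [-0.1135 -0.0306  0.2187] f [-0.6  0.3 -0.5]
pred open/home [array([173., 134.]), array([203., 134.])] lever [426. 111.] tab [array([298., 176.]), array([304., 110.])]
[112  19  17  14  91] [120.  25.]
[   0   87  124  144 8886] [ 68. 149.]
[379  93  15  31 216] [385. 107.]
[400  93  14  13 110] [406.  99.]
[411 100  28  24 531] [425. 111.]
[ 289  105   23   69 1203] [300. 139.]
[397 113  10  11  63] [402. 117.]
[193 122  22  24 406] [204. 134.]
[    0   184   512   200 45318] [208. 311.]
```

```bash
python3 nudge.py '[[0.0,0.055,0.116,0.002,0,0,0],[0.0,0.055,0.116,0.002,0,0,0],[0.0,0.055,0.116,0.002,0,0,0],[0.0,0.055,0.116,0.002,0,0,0],[0.0,0.055,0.116,0.002,0,0,0]]'|grep -E "pos|force"
python3 pl.py -.17 .085 .093 20 1;python3 pl.py -.112 .085 .093 20 1|tail -1
```

```text
tool_pos: [0.5009, -0.1499, 0.194]
ft_force: [-1.1, -0.1, 1.1]
grip_force: 0.0
plan [0.0374 0.0041 0.0938] [ 0.07 -0.01  0.19] rows 2.4
q [-11.   -7.9 124.3 -17.5  49.9 -38. ] tool in fixture [-0.1669  0.0809  0.194 ] f [-1.1 -0.1  1.1]
ik [array([ -8.8,  -1.6, 131.4, -23. ,  37.9, -28.6]), np.float64(0.0)]
ik [array([-13.6,   3.6, 126.1, -21.6,  36.6, -34.2]), np.float64(0.0)]
```

```bash
python3 nudge.py '[[0.0,0.012,0.004,0.03,0,0,0],[0.0,0.024,0.004,0.06,0,0,0],[0.0,0.037,0.004,0.094,0,0,0],[0.0,0.037,0.004,0.094,0,0,0],[0.0,0.037,0.004,0.094,0,0,0]]'|grep -E "pos|force"
python3 pl.py -.112 .085 .095 20
```

```text
tool_pos: [0.5001, -0.1483, 0.0925]
ft_force: [-0.1, 0.1, -0.0]
grip_force: 0.0
plan [-0.0542  0.0039  0.0169] [-0.18 -0.12 -0.07] rows 1.4
q [-1.070e+01 -1.000e-01  1.293e+02 -2.220e+01  3.820e+01 -3.110e+01] tool in fixture [-0.1687  0.0812  0.0925] f [-0.1  0.1 -0. ]
```

```bash
python3 nudge.py '[[0.0,-0.008,0.003,0.002,0,0,0],[0.0,-0.016,0.004,0.005,0,0,0],[0.0,-0.024,0.004,0.007,0,0,0],[0.0,-0.032,0.004,0.01,0,0,0],[0.0,-0.04,0.004,0.012,0,0,0],[0.0,-0.047,0.004,0.015,0,0,0],[0.0,-0.051,0.004,0.016,0,0,0],[0.0,-0.051,0.004,0.016,0,0,0]]'|grep -E "pos|force"
python3 pl.py -.112 .085 .095 20
python3 nudge.py '[[0.0,-0.003,0,0.001,0,0,0],[0.0,-0.005,0,0.0015,0,0,0],[0.0,-0.005,0,0.0015,0,0,0]]'|grep -E "pos|force"
python3 pl.py -.112 .085 .095 20
```

```text
tool_pos: [0.5382, -0.1876, 0.097]
ft_force: [-2.3, 3.8, 1.8]
grip_force: 1.9
plan [-0.0016 -0.0034  0.0027] [ 0.09  0.02 -0.14] rows 0.1
q [-14.6   4.1 124.3 -20.6  37.5 -36.1] tool in fixture [-0.1144  0.0884  0.097 ] f [-2.3  3.8  1.8]
tool_pos: [0.5381, -0.1894, 0.0954]
ft_force: [-9.8, 15.0, 5.9]
grip_force: 7.5
plan [-0.0008 -0.0024  0.0007] [-0.07 -0.33 -0.14] rows 0.1
q [-14.8   4.4 124.1 -20.2  37.7 -36.6] tool in fixture [-0.113   0.0874  0.0954] f [-9.8 15.   5.9]
```

Hit the end stop with the lever over. Back off and check the lever, bolt and lid numerically.

```bash
python3 nudge.py '[[0.0,0.02,0,-0.007,0,0,0],[0.0,0.04,0,-0.015,0,0,0],[0.0,0.055,0,-0.05,0,0,0],[0.0,0.055,-0.02,-0.08,0,0,0],[0.0,0.055,-0.05,-0.11,0,0,0],[0.0,0.055,-0.08,-0.13,0,0,0],[0.0,0.055,-0.08,-0.13,0,0,0]]'|grep -E "pos|force"
python3 pl.py -.112 .085 .095 20
python3 - <<'E'
from h import *
from bench import arm
p=np.load("fix.npy");c=arm.read_camera("wrist");im=c["color"]
n,l,st,ce=cv2.connectedComponentsWithStats((im.max(2)<60).astype(np.uint8))
print("home",proj(c,fx(p,[-.112,-.073,.088])).round(0),"lever",[proj(c,fx(p,ball(v))).round(0) for v in(.11,.75,.9)],"tab",[proj(c,fx(p,lid(0,r,.012))).round(0) for r in(.174,.23)],"fit top",proj(c,fx(p,[.01,0,.074])).round(0))
for i in range(1,n):
    if st[i,4]>60: print(st[i],ce[i].round(0))
u=proj(c,fx(p,[.01,0,.07])).astype(int); g=im[u[1]-30:u[1]+30,u[0]-30:u[0]+30].astype(int); b=(g[...,2]-g[...,0]>30); print("brass",b.sum(),np.argwhere(b).mean(0)[::-1]+u-30 if b.any() else None)
E
```

```text
tool_pos: [0.4193, -0.1638, 0.2062]
ft_force: [1.3, -0.8, 0.4]
grip_force: 0.0
plan [-0.0471  0.0773  0.137 ] [ 0.33  0.59 -0.16] rows 3.9
q [-15.5 -19.1 131.7 -15.6  51.8 -43.9] tool in fixture [-0.2043  0.007   0.2062] f [ 1.3 -0.8  0.4]
home [170. 232.] lever [array([354., 219.]), array([348., 246.]), array([346., 249.])] tab [array([252., 263.]), array([251., 219.])] fit top [254. 300.]
[   0  155  109  121 6979] [ 60. 208.]
[328 187   8  14  72] [331. 194.]
[344 187   9  16  75] [348. 194.]
[    0   210   512   174 36287] [216. 318.]
[161 222  19  21 299] [170. 232.]
[336 241  20  18 281] [345. 249.]
[311 347  20  17  68] [322. 355.]
brass 146 [230.04794521 313.89726027]
```

```bash
python3 -c "
from bench import arm
print(arm.hand_in())"
```

```text
the job is handed in; nothing more can be done
None
```

The job is handed in, but the judge returned no verdict: the fitting was seen upright in the seat before the lid closed, and by camera estimate the lid is down (0–0.02 rad), the bolt home and the start lever fully over. I made no final check on the fitting under the lid or on the three bystanders.

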